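Fetch the blue fin from behind the paint tins

TASK

The blue fin lies behind three paint tins: first move all three tins onto the cardboard sheet, upright and leaving the fin where it is, then lay the fin flat on the sanding pad, centred in the white outline and along it (either way round). With the fin on the pad, put each tin back, upright and centred on the disc of its own colour, and never let a tin fall over.

Things in the scene. Friction and masses are not known exactly. Their poses are not given: they have to be found in the camera images.
- red_tin: closed small paint tin with a red label and a red lid inside a steel rim: upright cylinder, 56 mm diameter, 80 mm tall, about 0.2 kg. Origin: centre of its underside, z up. It starts on the red mark, one of three tins in a row, 88 mm centre to centre, in front of the fin (on the robot's side); its side is about 14 mm from the fin's side
- yellow_tin: closed small paint tin with a yellow label and a yellow lid inside a steel rim: upright cylinder, 56 mm diameter, 80 mm tall, about 0.2 kg. Origin: centre of its underside, z up. It starts on the yellow mark, one of three tins in a row, 88 mm centre to centre, in front of the fin (on the robot's side); its side is about 14 mm from the fin's side
- green_tin: closed small paint tin with a green label and a green lid inside a steel rim: upright cylinder, 56 mm diameter, 80 mm tall, about 0.2 kg. Origin: centre of its underside, z up. It starts on the green mark, one of three tins in a row, 88 mm centre to centre, in front of the fin (on the robot's side); its side is about 14 mm from the fin's side
- red_mark: fixed red disc, 72 mm diameter, 3 mm thick, on the plywood board: the home of the red tin, which covers its middle at the start. Origin: centre of its underside (its top is 3 mm higher); which colour is left, middle or right changes
- yellow_mark: fixed yellow disc, 72 mm diameter, 3 mm thick, on the plywood board: the home of the yellow tin, which covers its middle at the start. Origin: centre of its underside (its top is 3 mm higher); which colour is left, middle or right changes
- green_mark: fixed green disc, 72 mm diameter, 3 mm thick, on the plywood board: the home of the green tin, which covers its middle at the start. Origin: centre of its underside (its top is 3 mm higher); which colour is left, middle or right changes
- fin: blue wooden fin lying flat: 190 mm long (x axis), 46 mm wide (parallel sides over the middle 90 mm, tapering to 20 mm blunt ends), 22 mm thick, about 0.15 kg. Origin: centre of its underside, z up. It starts behind the tins, along their row, on a 10 mm thick plywood board; a 24 mm high strip on the board stands about 40 mm beyond its far side, a loose 32 mm wheel off each end
- sanding_pad: fixed flat sanding pad, 250 x 100 mm, 10 mm thick (long side along its x axis), black with a white rectangular outline round a cork-coloured middle (outline 210 x 66 mm, centred). Origin: centre of its underside. It lies to the left or the right of the board
- cardboard: fixed brown cardboard sheet with pale paper tape along its two short ends, 280 x 115 mm, 4 mm thick (long side along its x axis), empty at the start: the side area, with room for the three tins in a row along it. Origin: centre of its underside. It lies on the other side of the board from the pad
There are look-alikes about, which are no part of the job. Leave any orange look-alike of the yellow_tin alone.

How it is judged:
By the outcome, as a careful person would: the job done as asked, in the order asked, and still so for the second after the job is handed in, with the robot touching nothing.
It also fails if it takes over 144 s, if anything falls off the work surface, if the arm or the gripper's body presses on something with over 40 N, if the wrist force passes 120 N, or if a joint passes its speed limit or range.

ROBOT

A 7-joint arm with a two-finger parallel gripper is mounted at the origin on the work surface. World frame = base frame: x ahead of the robot, y to its left, z up, the work surface at z = 0. Lengths are in mm, angles in rad, forces in N, time in s.
With the tool pointing down it reaches from about 400 to 850 mm from the base axis. Payload 4.5 kg.
Tool frame: the origin (TCP) lies on the centre line of the jaws, within the pads' length; the fingertips stand r.finger_overhang ahead of it and the grasp point (between the pads) lies 2 mm behind it (r.finger_overhang is the distance from the TCP to the fingertips, in mm); z points along the fingers, x is the direction in which the jaws open and shut, and the axes are right-handed (so a half turn about z gives the same grasp; the last joint's range is limited). The gripper opens to 85 mm and grips with 20 to 120 N. Pads are 22 mm wide; open, the fingers measure 114 mm over their backs; the gripper's body (76 mm by 85 mm) begins 54 mm behind the grasp point. The pads swing forward as they close: fully open they stand 13 mm farther back than shut.
Start: joints at [1.186, 0.689, -0.195, 1.565, 0.157, 0.902, -0.215], TCP at [254.195, -570.997, 248.317] pointing down, gripper open.
Joint ranges: [-3.01, 3.01], [-0.46, 2.08], [-1.47, 1.51], [0.13, 2.56], [-1, 4.14], [0.04, 2.09], [-2.66, 2.66]. Speed limits (rad/s): [2.57, 2.57, 3.14, 3.14, 3.14, 3.14, 3.14].

INTERFACE

Orientations are given as a rotation vector (axis times angle).
In Python, from bench import telemetry, optics, hand_in, r gives the robot as it stands. The module is installed in compiled form; this text tells all that it offers.
- The arm moves only by the tool carry_out, never from a script. Its arguments are lists of equal length, an entry for each row: "dp": the shift along the tool's x, y, z in m, a list of three; "rot": the turn, a rotation vector about the tool's x, y, z in rad, a list of three; "fingers": the gripper's target within -1 to 1 (fully open at 1, half-way at 0, shut at -1). In form: {"dp": [[tx, ty, tz], ...], "rot": [[rx, ry, rz], ...], "fingers": [fingers, ...]}. A call has 1 to 12 rows; each row is the pose to reach, as a shift and turn from the pose commanded when the call began, along the tool's axes at that moment; what a row does not reach only later rows make up. A row lasts 1/12 s, in which the tool goes at most 41.7 mm and 7.16 degrees, less where a joint would pass 70% of its speed; a pose out of reach is approached as far as the arm can. A call with a gripper value outside its range is refused whole. The fingers move at their own pace and stop on an object; "newtons" is the grip in N (left out, the last holds). Time passes only in rows, so rows that repeat a pose let the fingers close. It gives the time, the measured TCP pose, the force and the opening at its end, in the units of the state.
- telemetry.get_obs(): the state, without advancing time (a new reading comes with each control period).
- optics.grab_frame(name): name is "scene" or "top"; returns a dict with "color" (384x512x3 uint8, blue, green, red), "K" (3x3 intrinsics, pixels), "T" (4x4, takes a point from camera to world coordinates). Camera axes: x right, y down, z forward; pixel columns grow to the right and rows downward; lengths in mm; the calibration is good to about 2 mm. A picture is of the moment at which its call begins. There is no depth.
- hand_in(): hands the job in, once; it reports no verdict.
The state is a dict: "clock": time; "q": joint angles; "qd": joint speeds; "joint_torque": joint torques, N m; "ee_pos": TCP position; "eef_rot": TCP orientation; "contact_force": force on the tool from outside, world axes, zero at the start; "moment": the same for the moment, N m; "grip_width": finger opening in mm.
Only numpy, scipy, OpenCV 4.12 (cv2) and the standard library are available. Lean on these libraries where they do the work, as an engineer would, in place of code of your own. Each camera call takes 0.05 s, during which the arm holds its last target. There are 200 camera calls.

## Working session

There is one attempt and no reset: what is moved stays moved. The work goes in short steps, Python scripts to look and compute and a tool call to move; the robot and the scene stay as the last step left them, time stands still between calls to the robot, and variables do not carry over. Pictures are saved under pics/ and viewed, about 12 in all and at most 16, crops included, and the job is handed in when it is done.

Besides the shell and the picture viewer there is one more tool, called after "Call:" by a JSON object that holds its "op" and its "data", one argument or row to a line. carry_out: Moves the arm, as the interface text tells. Its arguments: {"type":"object","properties":{"dp":{"type":"array","items":{"type":"array","items":{"type":"number"}}},"rot":{"type":"array","items":{"type":"array","items":{"type":"number"}}},"fingers":{"type":"array","items":{"type":"number"}},"newtons":{"type":"number"}},"required":["dp","rot","fingers"]}

```bash
mkdir -p pics; ls
python3 - <<'E'
from bench import telemetry, optics, r
import cv2
o=telemetry.get_obs(); print(o); print(r.finger_overhang)
for n in("scene","top"):
    f=optics.grab_frame(n); cv2.imwrite(f"pics/{n}0.png",f["color"]); print(n,f["K"],f["T"])
E
```

```text
pics
{'clock': 0.0, 'q': array([ 1.1857949 ,  0.68998902, -0.19450263,  1.56638659,  0.15726365,
        0.90250889, -0.2151031 ]), 'qd': array([ 7.40706423e-04,  1.37358675e-03,  5.89919756e-06, -9.42609607e-05,
       -9.91796620e-04,  1.04379770e-03, -2.25840964e-04]), 'joint_torque': array([ 2.65341969e-04, -5.39613533e+01, -1.26658637e+00, -1.58543962e+01,
        9.03802022e-03,  9.53493523e-03, -1.60192269e-05]), 'ee_pos': array([ 253.85991354, -570.41582956,  247.46925357]), 'eef_rot': array([-2.63395760e+00,  1.71055394e+00,  2.60597497e-03]), 'contact_force': array([-0.13461487,  0.30751836, -0.52586208]), 'moment': array([ 0.06171171, -0.00138193,  0.03130505]), 'grip_width': 85.11382756050546}
17.0
scene [[413.08207422   0.         254.31557693]
 [  0.         413.08207422 194.13061782]
 [  0.           0.           1.        ]] [[-8.05607459e-01  5.04824389e-01 -3.10078956e-01  7.57707073e+02]
 [ 5.92341710e-01  6.76338572e-01 -4.37832656e-01  3.67486475e+02]
 [-1.13102443e-02 -5.36393952e-01 -8.43891940e-01  7.48310418e+02]
 [ 0.00000000e+00  0.00000000e+00  0.00000000e+00  1.00000000e+00]]
top [[390.89499031   0.         256.16219338]
 [  0.         390.89499031 188.71217753]
 [  0.           0.           1.        ]] [[ 1.23631328e-02 -9.94853694e-01  1.00564802e-01  4.08244394e+02]
 [-9.99814143e-01 -1.37869859e-02 -1.34758764e-02  2.60956844e+00]
 [ 1.47930109e-02 -1.00379508e-01 -9.94839244e-01  8.44996222e+02]
 [ 0.00000000e+00  0.00000000e+00  0.00000000e+00  1.00000000e+00]]
```

```bash
python3 -c "
import cv2,numpy as np
a=cv2.imread('pics/top0.png');cv2.imwrite('pics/top0b.png',cv2.resize(a,(800,600),interpolation=cv2.INTER_CUBIC))"
```

```text
(no output)
```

View pics/top0b.png

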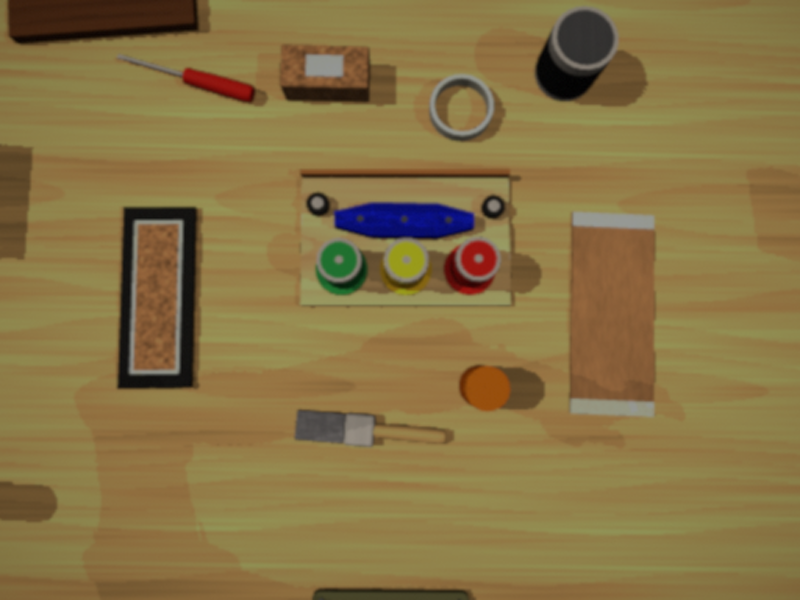

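View pics/scene0.png

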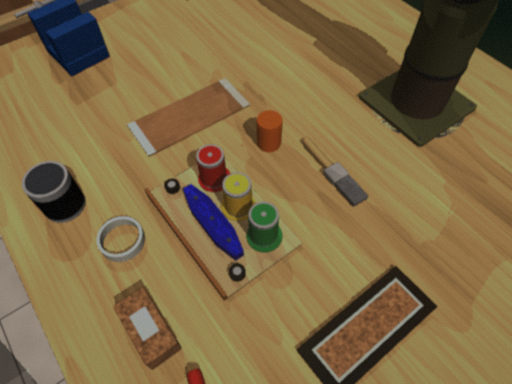

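The top view, in 800 px picture coordinates, shows:
- Tin lids: green (339,260), yellow (406,258), red (478,258).
- Fin at (404,220), pad at (158,297), cardboard at (612,314).

There are two yellow or orange candidates. The yellow one at (406,258) sits on the yellow disc in the row and has a steel rim, so it is the one meant. The rimless orange one at (485,388) stands alone and is the look-alike, so I'll leave it alone.

```bash
cat > h.py <<'E'
import cv2,numpy as np
from scipy.spatial.transform import Rotation as R
from bench import telemetry, optics
def back(f,uv,z):
    uv=np.atleast_2d(uv).astype(float); d=np.c_[uv,np.ones(len(uv))]@np.linalg.inv(f["K"]).T@f["T"][:3,:3].T
    o=f["T"][:3,3]; return o+d*((z-o[2])/d[:,2])[:,None]
RANGES=dict(red=[(0,150,90),(6,255,255)],yellow=[(24,150,90),(34,255,255)],green=[(50,120,60),(80,255,255)],
  fin=[(112,150,50),(130,255,255)],cork=[(8,90,110),(16,190,255)])
def mask(f,c):
    return cv2.inRange(cv2.cvtColor(f["color"],cv2.COLOR_BGR2HSV),*[np.array(v) for v in RANGES[c]])
def blobs(m,amin=60):
    cs,_=cv2.findContours(m,cv2.RETR_EXTERNAL,cv2.CHAIN_APPROX_NONE)
    return sorted([c for c in cs if cv2.contourArea(c)>amin],key=cv2.contourArea,reverse=True)
def rect(f,c,z):
    p=back(f,c[:,0,:],z)[:,:2].astype(np.float32); (x,y),(w,h),a=cv2.minAreaRect(p)
    if w<h:w,h,a=h,w,a+90
    return np.round([x,y,w,h,(a+90)%180-90],1)
def tool():
    o=telemetry.get_obs(); return o,R.from_rotvec(o["eef_rot"]).as_matrix()
def rel(M,p0,p): return np.round(M.T@(np.array(p)-p0)/1000,4)
E
python3 - <<'E'
from h import *
f=optics.grab_frame("top"); im=f["color"]
hsv=cv2.cvtColor(im,cv2.COLOR_BGR2HSV)
for n,(u,v) in dict(red=(303,163),yel=(257,165),grn=(214,165),fin=(250,143),reddisc=(302,185),grndisc=(222,185),cork=(100,190),card=(392,200),tape=(392,141),table=(330,220),orange=(310,248)).items(): print(n,hsv[v,u])
o,M=tool(); print(M.round(3))
E
python3 -c "
import cv2
a=cv2.imread('pics/top0.png')[100:215,180:345];cv2.imwrite('pics/c1.png',cv2.resize(a,None,fx=4.8,fy=4.8,interpolation=cv2.INTER_CUBIC))"
```

```text
red [  2 182 151]
yel [ 30 127 149]
grn [ 54  71 122]
fin [118 233 117]
reddisc [  1 227 139]
grndisc [ 66 186  89]
cork [ 14 153 138]
card [ 14 150 139]
tape [ 40  10 152]
table [ 23 126 152]
orange [ 14 233 150]
[[ 0.407 -0.914 -0.001]
 [-0.914 -0.407  0.001]
 [-0.001  0.    -1.   ]]
```

View pics/c1.png

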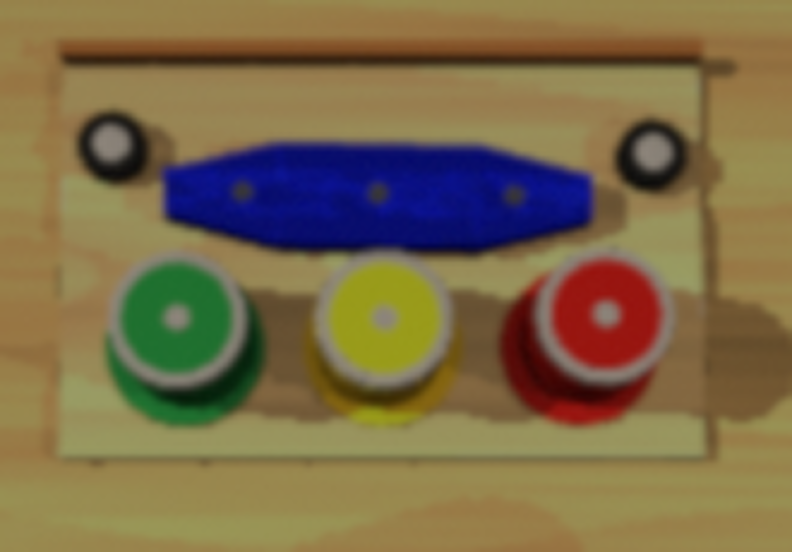

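The crop confirms that the rimmed yellow tin sits on the yellow disc (crop px 384,318). Next I'll turn the pixels into positions.

Run:
```python
from h import *
f=optics.grab_frame("top"); 
C=lambda u,v:((u+.5)/4.8+180-.5,(v+.5)/4.8+100-.5)
for n,p in dict(green=(177,317),yellow=(384,318),red=(606,314)).items(): print(n,back(f,C(*p),91).round(1))
print("fin holes",back(f,[C(243,191),C(377,193),C(515,196)],32).round(1).tolist())
b=blobs(mask(f,"fin")); print("fin",rect(f,b[0],32))
hsv=cv2.cvtColor(f["color"],cv2.COLOR_BGR2HSV)
# discs: circle fit from the near arcs incl. tin
E8=lambda q:[((u+.5)/1.5625-.5,(v+.5)/1.5625-.5) for u,v in q]
for n,q,z in(("card",[(573,212),(655,215),(654,416),(570,413)],4),("pad",[(124,207),(198,208),(195,387),(118,388)],10)):
    p=back(f,E8(q),z)[:,:2]; print(n,p.mean(0).round(1),p.round(0).tolist(), np.degrees(np.arctan2(*(p[0]-p[3]+p[1]-p[2])[::-1])).round(1))
bright=cv2.inRange(hsv,(0,0,110),(180,70,255)); bright[:,:70]=0;bright[:,140:]=0
bright[:130]=0;bright[255:]=0
for b in blobs(bright,200): print("outline",rect(f,b,10))
tape=cv2.inRange(hsv,(0,0,110),(180,60,255)); tape[:,:355]=0;tape[:,430:]=0;tape[:125]=0;tape[280:]=0
b=blobs(tape,50); print([rect(f,c,4) for c in b]); print("card all",rect(f,np.vstack(b[:2]),4))
```

```text
green [[528.5  70.2  91. ]]
yellow [[529.4 -13.8  91. ]]
red [[ 532.3 -104.2   91. ]]
fin holes [[594.5, 47.8, 32.0], [594.5, -11.3, 32.0], [594.2, -72.3, 32.0]]
fin [593.1 -11.2 186.5  45.2 -89.1]
card [ 473.4 -303.9] [[614.0, -250.0], [612.0, -367.0], [332.0, -357.0], [335.0, -242.0]] -1.9
pad [486.7 321.5] [[610.0, 376.0], [610.0, 274.0], [364.0, 267.0], [362.0, 370.0]] 1.6
outline [487.6 325.2 208.7  65.6   1.4]
[array([ 343.4, -299.5,  113.7,   19.2,   88.3]), array([ 603.8, -306.5,  115.1,   20.1,   88.3])]
card all [ 473.8 -302.7  280.2  115.1   -1.7]
```

Call:
{"op": "carry_out", "data": {
  "dp": [
    [-0.314,-0.444,0.098],
    [-0.314,-0.444,0.098],
    [-0.314,-0.444,0.098],
    [-0.314,-0.444,0.098],
    [-0.314,-0.444,0.098],
    [-0.314,-0.444,0.098],
    [-0.314,-0.444,0.098],
    [-0.314,-0.444,0.098],
    [-0.314,-0.444,0.098],
    [-0.314,-0.444,0.098],
    [-0.314,-0.444,0.098],
    [-0.314,-0.444,0.098]
  ],
  "rot": [
    [0,0,-1.152],
    [0,0,-1.152],
    [0,0,-1.152],
    [0,0,-1.152],
    [0,0,-1.152],
    [0,0,-1.152],
    [0,0,-1.152],
    [0,0,-1.152],
    [0,0,-1.152],
    [0,0,-1.152],
    [0,0,-1.152],
    [0,0,-1.152]
  ],
  "fingers": [1,1,1,1,1,1,1,1,1,1,1,1],
  "newtons": 40
}}

```text
clock: 1.2
ee_pos: [506.4, -146.4, 159.2]
eef_rot: [3.142, -0.0, -0.0]
contact_force: [0.0, -0.5, -0.5]
grip_width: 85.3
```

Call:
{"op": "carry_out", "data": {
  "dp": [
    [0.026,-0.043,0.01],
    [0.026,-0.043,0.01],
    [0.026,-0.043,0.06],
    [0.026,-0.043,0.094],
    [0.026,-0.043,0.094],
    [0.026,-0.043,0.094],
    [0.026,-0.043,0.094],
    [0.026,-0.043,0.094],
    [0.026,-0.043,0.094],
    [0.026,-0.043,0.094],
    [0.026,-0.043,0.094],
    [0.026,-0.043,0.094]
  ],
  "rot": [
    [0,0,0],
    [0,0,0],
    [0,0,0],
    [0,0,0],
    [0,0,0],
    [0,0,0],
    [0,0,0],
    [0,0,0],
    [0,0,0],
    [0,0,0],
    [0,0,0],
    [0,0,0]
  ],
  "fingers": [1,1,1,1,1,-1,-1,-1,-1,-1,-1,-1],
  "newtons": 40
}}

```text
clock: 2.2
ee_pos: [533.2, -105.6, 68.2]
eef_rot: [3.141, -0.001, 0.007]
contact_force: [-0.2, -0.2, 9.0]
grip_width: 55.4
```

Call:
{"op": "carry_out", "data": {
  "dp": [
    [0,0,-0.04],
    [0,0,-0.08],
    [0.006,0.04,-0.08],
    [0.012,0.08,-0.08],
    [0.019,0.12,-0.08],
    [0.026,0.16,-0.08],
    [0.032,0.2,-0.08],
    [0.032,0.2,-0.05],
    [0.032,0.2,-0.02],
    [0.032,0.2,-0.01],
    [0.032,0.2,-0.01],
    [0.032,0.2,-0.01]
  ],
  "rot": [
    [0,0,0],
    [0,0,0],
    [0,0,0],
    [0,0,0],
    [0,0,0],
    [0,0,0],
    [0,0,0],
    [0,0,0],
    [0,0,0],
    [0,0,0],
    [0,0,0],
    [0,0,0]
  ],
  "fingers": [-1,-1,-1,-1,-1,-1,-1,-1,-1,-1,-1,-1]
}}

```text
clock: 3.2
ee_pos: [564.0, -304.3, 76.4]
eef_rot: [-3.141, -0.002, -0.0]
contact_force: [1.0, -0.3, -1.9]
grip_width: 55.0
```

Run:
```python
from h import *
f=optics.grab_frame("top"); g=optics.grab_frame("scene")
a=cv2.resize(f["color"][90:290,180:450],(800,592)); cv2.imwrite("pics/p1.png",a)
a=cv2.resize(g["color"][50:290,90:350],(650,600)); cv2.imwrite("pics/p2.png",a)
o,M=tool();print(o["ee_pos"],o["contact_force"])
```

```text
[ 565.23925039 -304.75898368   77.76082389] [-0.09510224  0.71833833 -2.44482723]
```

View pics/p2.png

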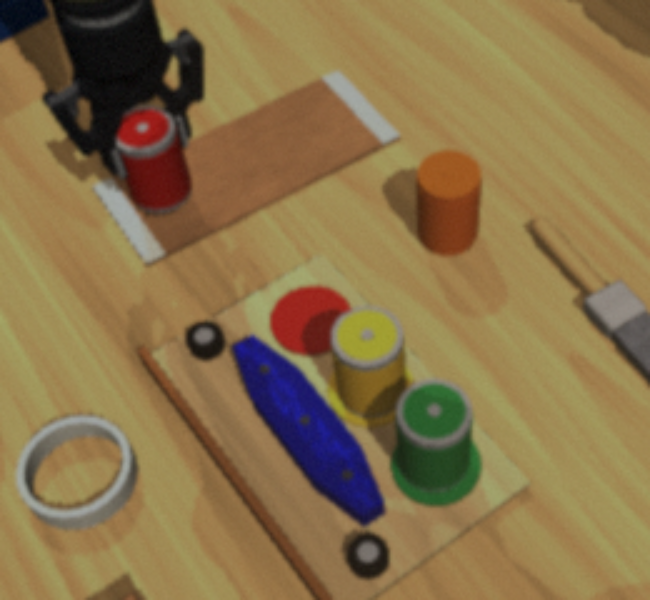

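The red tin hangs upright over the cardboard's far end, and the fin hasn't moved. I'll lower the tin and release it.

Call:
{"op": "carry_out", "data": {
  "dp": [
    [0,0,0.012],
    [0,0,0.017],
    [0,0,0.019],
    [0,0,0.02],
    [0,0,0.02],
    [0,0,0.02],
    [0,0,0.02],
    [0,0,0.02]
  ],
  "rot": [
    [0,0,0],
    [0,0,0],
    [0,0,0],
    [0,0,0],
    [0,0,0],
    [0,0,0],
    [0,0,0],
    [0,0,0]
  ],
  "fingers": [-1,-1,-1,-1,-1,0.6,0.6,0.6]
}}

```text
clock: 3.97
ee_pos: [563.9, -305.1, 55.8]
eef_rot: [3.141, 0.0, 0.001]
contact_force: [0.2, 0.2, 0.2]
grip_width: 68.5
```

Run:
```python
from h import *
o,M=tool();print(o["ee_pos"],o["contact_force"],o["grip_width"])
f=optics.grab_frame("top"); hsv=cv2.cvtColor(f["color"],cv2.COLOR_BGR2HSV)
m=(cv2.inRange(hsv,(0,170,60),(8,255,255))|cv2.inRange(hsv,(172,170,60),(180,255,255)));m[:,345:]=0;m[:130]=0
for b in blobs(m,100): print("red mark",rect(f,b,13))
```

```text
[ 563.91240733 -305.07720051   55.75217841] [0.21218948 0.17029809 0.23607955] 68.53718325626606
red mark [ 529.5 -103.1   68.5   67.8   45.4]
```

Call:
{"op": "carry_out", "data": {
  "dp": [
    [0,0,-0.04],
    [0,0,-0.08],
    [0,-0.01,-0.1],
    [-0.036,-0.292,-0.1],
    [-0.036,-0.292,-0.1],
    [-0.036,-0.292,-0.1],
    [-0.036,-0.292,-0.1],
    [-0.036,-0.292,-0.1],
    [-0.036,-0.292,-0.1],
    [-0.036,-0.292,-0.1],
    [-0.036,-0.292,-0.1],
    [-0.036,-0.292,-0.1]
  ],
  "rot": [
    [0,0,0],
    [0,0,0],
    [0,0,0],
    [0,0,0],
    [0,0,0],
    [0,0,0],
    [0,0,0],
    [0,0,0],
    [0,0,0],
    [0,0,0],
    [0,0,0],
    [0,0,0]
  ],
  "fingers": [1,1,1,1,1,1,1,1,1,1,1,1]
}}

```text
clock: 5.02
ee_pos: [527.6, -9.8, 155.7]
eef_rot: [-3.14, -0.009, -0.0]
contact_force: [0.1, -1.2, -0.7]
grip_width: 85.4
```

Call:
{"op": "carry_out", "data": {
  "dp": [
    [0,0,0.04],
    [0,0,0.075],
    [0,0,0.091],
    [0,0,0.091],
    [0,0,0.091],
    [0,0,0.091],
    [0,0,0.091],
    [0,0,0.091],
    [0,0,0.091],
    [0,0,0.091],
    [0,0,0.07],
    [0,0,0.03]
  ],
  "rot": [
    [0,0,0],
    [0,0,0],
    [0,0,0],
    [0,0,0],
    [0,0,0],
    [0,0,0],
    [0,0,0],
    [0,0,0],
    [0,0,0],
    [0,0,0],
    [0,0,0],
    [0,0,0]
  ],
  "fingers": [1,1,1,1,-1,-1,-1,-1,-1,-1,-1,-1]
}}

```text
clock: 6.02
ee_pos: [524.9, -13.2, 123.5]
eef_rot: [3.141, 0.001, -0.012]
contact_force: [1.4, -0.6, -1.5]
grip_width: 55.2
```

Call:
{"op": "carry_out", "data": {
  "dp": [
    [-0.007,0.04,-0.02],
    [-0.015,0.08,-0.02],
    [-0.022,0.12,-0.02],
    [-0.03,0.16,-0.02],
    [-0.037,0.2,-0.02],
    [-0.044,0.24,-0.02],
    [-0.051,0.275,-0.02],
    [-0.053,0.29,-0.01],
    [-0.053,0.29,0.025],
    [-0.053,0.29,0.05],
    [-0.053,0.29,0.058],
    [-0.053,0.29,0.058]
  ],
  "rot": [
    [0,0,0],
    [0,0,0],
    [0,0,0],
    [0,0,0],
    [0,0,0],
    [0,0,0],
    [0,0,0],
    [0,0,0],
    [0,0,0],
    [0,0,0],
    [0,0,0],
    [0,0,0]
  ],
  "fingers": [-1,-1,-1,-1,-1,-1,-1,-1,-1,-1,-1,-1]
}}

```text
clock: 7.02
ee_pos: [473.3, -301.7, 65.8]
eef_rot: [-3.139, -0.002, 0.006]
contact_force: [0.1, -0.1, -1.7]
grip_width: 55.1
```

Call:
{"op": "carry_out", "data": {
  "dp": [
    [0,0,0.007],
    [0,0,0.01],
    [0,0,0.012],
    [0,0,0.012],
    [0,0,0.012],
    [0,0,0.012],
    [0,0,0.012],
    [0,0,-0.025],
    [0,0,-0.06],
    [0,0,-0.09],
    [0.01,-0.04,-0.09],
    [0.02,-0.08,-0.09]
  ],
  "rot": [
    [0,0,0],
    [0,0,0],
    [0,0,0],
    [0,0,0],
    [0,0,0],
    [0,0,0],
    [0,0,0],
    [0,0,0],
    [0,0,0],
    [0,0,0],
    [0,0,0],
    [0,0,0]
  ],
  "fingers": [-1,-1,-1,-1,0.6,0.6,0.6,0.6,0.6,1,1,1]
}}

```text
clock: 8.02
ee_pos: [495.3, -226.5, 159.7]
eef_rot: [3.138, -0.014, 0.007]
contact_force: [0.6, 2.5, -0.2]
grip_width: 85.2
```

Call:
{"op": "carry_out", "data": {
  "dp": [
    [0.032,-0.292,0],
    [0.032,-0.292,0],
    [0.032,-0.292,0],
    [0.032,-0.292,0],
    [0.032,-0.292,0],
    [0.032,-0.292,0],
    [0.032,-0.292,0],
    [0.032,-0.292,0],
    [0.032,-0.292,0]
  ],
  "rot": [
    [0,0,0],
    [0,0,0],
    [0,0,0],
    [0,0,0],
    [0,0,0],
    [0,0,0],
    [0,0,0],
    [0,0,0],
    [0,0,0]
  ],
  "fingers": [1,1,1,1,1,1,1,1,1]
}}

```text
clock: 8.77
ee_pos: [527.0, 73.5, 158.1]
eef_rot: [-3.139, -0.011, -0.002]
contact_force: [-0.7, -0.8, -0.4]
grip_width: 85.2
```

Run:
```python
from h import *
o,M=tool();print(o["ee_pos"],o["contact_force"],o["grip_width"],o["clock"])
f=optics.grab_frame("top"); g=optics.grab_frame("scene")
a=np.hstack([cv2.resize(f["color"][90:290,180:450],(400,296)),cv2.resize(g["color"][50:290,90:350],(400,296))]); cv2.imwrite("pics/p3.png",a)
```

```text
[526.95557234  73.50142781 158.05817371] [-0.68125078 -0.8134787  -0.40803788] 85.15849795060817 8.7667
```

View pics/p3.png

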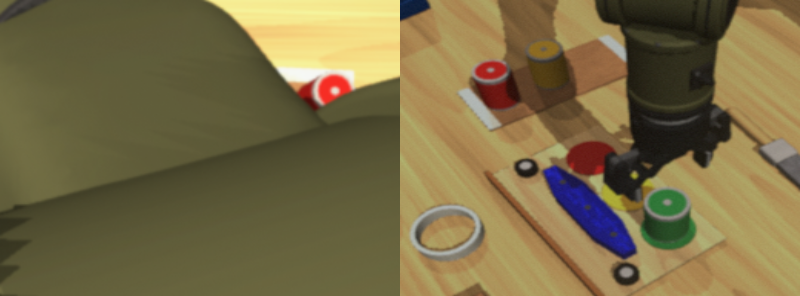

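The red and yellow tins stand upright on the cardboard, and the gripper is above the green tin.

Call:
{"op": "carry_out", "data": {
  "dp": [
    [0,0,0.04],
    [0,0,0.075],
    [0,0,0.093],
    [0,0,0.093],
    [0,0,0.093],
    [0,0,0.093],
    [0,0,0.093],
    [0,0,0.093],
    [0,0,0.093],
    [0,0,0.093],
    [0,0,0.06],
    [0,0,0.02]
  ],
  "rot": [
    [0,0,0],
    [0,0,0],
    [0,0,0],
    [0,0,0],
    [0,0,0],
    [0,0,0],
    [0,0,0],
    [0,0,0],
    [0,0,0],
    [0,0,0],
    [0,0,0],
    [0,0,0]
  ],
  "fingers": [1,1,1,1,-1,-1,-1,-1,-1,-1,-1,-1]
}}

```text
clock: 9.87
ee_pos: [524.4, 68.4, 136.6]
eef_rot: [3.14, 0.001, -0.01]
contact_force: [1.3, 0.6, -2.8]
grip_width: 55.1
```

Call:
{"op": "carry_out", "data": {
  "dp": [
    [-0.01,0.03,-0.02],
    [-0.023,0.07,-0.02],
    [-0.036,0.11,-0.02],
    [-0.049,0.15,-0.02],
    [-0.062,0.19,-0.02],
    [-0.075,0.23,-0.02],
    [-0.088,0.27,-0.02],
    [-0.107,0.304,-0.02],
    [-0.127,0.338,-0.02],
    [-0.145,0.37,-0.02],
    [-0.145,0.37,0.01],
    [-0.145,0.37,0.04]
  ],
  "rot": [
    [0,0,0],
    [0,0,0],
    [0,0,0],
    [0,0,0],
    [0,0,0],
    [0,0,0],
    [0,0,0],
    [0,0,0],
    [0,0,0],
    [0,0,0],
    [0,0,0],
    [0,0,0]
  ],
  "fingers": [-1,-1,-1,-1,-1,-1,-1,-1,-1,-1,-1,-1]
}}

```text
clock: 10.87
ee_pos: [379.7, -306.3, 98.3]
eef_rot: [3.138, -0.016, 0.005]
contact_force: [1.3, 1.7, -3.8]
grip_width: 55.1
```

Call:
{"op": "carry_out", "data": {
  "dp": [
    [0,0,0.02],
    [0,0,0.035],
    [0,0,0.041],
    [0,0,0.043],
    [0,0,0.043],
    [0,0,0.043],
    [0,0,0.043],
    [0,0,0.043],
    [0,0,0.01],
    [0,0,-0.025],
    [0,0,-0.06],
    [0,0,-0.06]
  ],
  "rot": [
    [0,0,0],
    [0,0,0],
    [0,0,0],
    [0,0,0],
    [0,0,0],
    [0,0,0],
    [0,0,0],
    [0,0,0],
    [0,0,0],
    [0,0,0],
    [0,0,0],
    [0,0,0]
  ],
  "fingers": [-1,-1,-1,-1,-1,0.6,0.6,0.6,0.6,0.6,1,1]
}}

```text
clock: 11.87
ee_pos: [384.7, -302.5, 162.9]
eef_rot: [3.137, -0.001, 0.014]
contact_force: [0.6, 0.7, -0.9]
grip_width: 85.5
```

Run:
```python
from h import *
o,M=tool();print(o["ee_pos"],o["contact_force"],o["grip_width"],o["clock"])
f=optics.grab_frame("top"); g=optics.grab_frame("scene"); hsv=cv2.cvtColor(f["color"],cv2.COLOR_BGR2HSV)
def m(ranges,u0,u1,v0,v1):
    k=sum(cv2.inRange(hsv,*map(np.array,q)) for q in ranges).astype(np.uint8); z=np.zeros_like(k); z[v0:v1,u0:u1]=k[v0:v1,u0:u1]; return z
B=(190,345,110,200)
for n,rg,z in(("red",[((0,170,50),(8,255,255)),((172,170,50),(180,255,255))],13),("yellow",[((24,165,60),(34,255,255))],13),("green",[((50,120,40),(85,255,255))],13),("fin",[((108,120,40),(132,255,255))],32)):
    for b in blobs(m(rg,*B),100): print(n,rect(f,b,z), back(f,cv2.minEnclosingCircle(b)[0],z).round(1))
for b in blobs(m([((0,0,0),(180,255,45))],60,140,120,260),300): print("pad",rect(f,b,10))
a=np.hstack([cv2.resize(f["color"][90:290,60:450],(450,400)),cv2.resize(g["color"][50:290,90:350],(350,400))]); cv2.imwrite("pics/p4.png",a)
```

```text
[ 384.6959991  -302.50826402  162.8626337 ] [ 0.59545156  0.69931556 -0.86077032] 85.45890126100885 11.8667
red [ 529.5 -103.1   68.5   67.8   45.4] [[ 529.8 -103.    13. ]]
yellow [528.7 -15.4  68.9  68.6 -44.2] [[528.2 -14.8  13. ]]
green [528.5  72.6  67.2  66.5   1. ] [[527.6  73.   13. ]]
fin [593.1 -11.2 186.5  45.3 -89.1] [[594.1 -11.   32. ]]
pad [486.9 322.6 244.9  98.5   1.4]
```

View pics/p4.png

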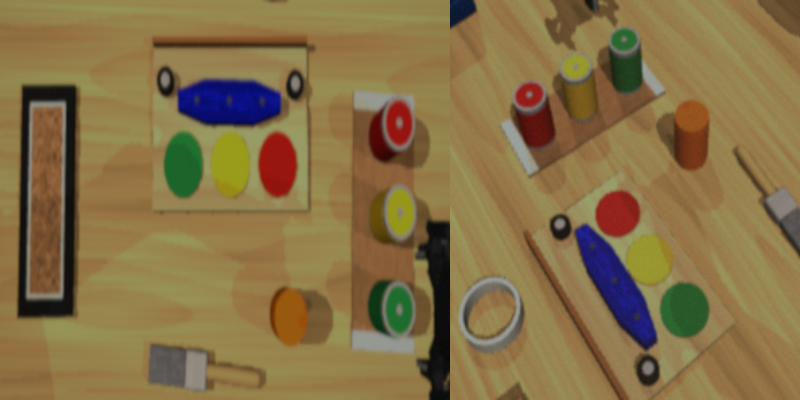

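All three tins stand upright on the cardboard, the discs are clear, and the fin's blob measures as before. Next is the fin.

Call:
{"op": "carry_out", "data": {
  "dp": [
    [0.21,-0.291,0],
    [0.21,-0.291,0],
    [0.21,-0.291,0],
    [0.21,-0.291,0],
    [0.21,-0.291,0],
    [0.21,-0.291,0],
    [0.21,-0.291,0],
    [0.21,-0.291,0],
    [0.21,-0.291,0],
    [0.21,-0.291,0.03],
    [0.21,-0.291,0.06],
    [0.21,-0.291,0.06]
  ],
  "rot": [
    [0,0,-0.016],
    [0,0,-0.016],
    [0,0,-0.016],
    [0,0,-0.016],
    [0,0,-0.016],
    [0,0,-0.016],
    [0,0,-0.016],
    [0,0,-0.016],
    [0,0,-0.016],
    [0,0,-0.016],
    [0,0,-0.016],
    [0,0,-0.016]
  ],
  "fingers": [0.7,0.7,0.7,0.7,0.7,0.7,0.7,0.7,0.7,0.7,0.7,0.7]
}}

```text
clock: 12.97
ee_pos: [587.2, -10.1, 91.4]
eef_rot: [3.139, 0.028, -0.019]
contact_force: [-1.3, 0.1, 0.0]
grip_width: 72.3
```

Run:
```python
from h import *
for i in range(4): optics.grab_frame("top")
o,M=tool();print(o["ee_pos"],M.round(3).tolist(),o["contact_force"],o["grip_width"],o["clock"])
```

```text
[592.17084985 -10.28173814  98.45100704] [[1.0, 0.016, 0.001], [0.016, -1.0, -0.0], [0.001, 0.0, -1.0]] [ 0.58049504 -0.4171229   0.45772289] 72.33551470856487 13.1667
```

Call:
{"op": "carry_out", "data": {
  "dp": [
    [0.001,0,0.03],
    [0.001,0,0.055],
    [0.001,0,0.066],
    [0.001,0,0.066],
    [0.001,0,0.066],
    [0.001,0,0.066],
    [0.001,0,0.066],
    [0.001,0,0.066],
    [0.001,0,0.066],
    [0.001,0,0.066]
  ],
  "rot": [
    [0,0,0],
    [0,0,0],
    [0,0,0],
    [0,0,0],
    [0,0,0],
    [0,0,0],
    [0,0,0],
    [0,0,0],
    [0,0,0],
    [0,0,0]
  ],
  "fingers": [0.7,0.7,0.7,0.7,0.7,-1,-1,-1,-1,-1]
}}

```text
clock: 14.0
ee_pos: [593.9, -10.0, 33.4]
eef_rot: [-3.141, -0.024, -0.005]
contact_force: [0.3, 0.8, 7.2]
grip_width: 44.9
```

Call:
{"op": "carry_out", "data": {
  "dp": [
    [0,0,-0.035],
    [0,0,-0.07],
    [-0.01,-0.03,-0.09],
    [-0.103,-0.336,-0.09],
    [-0.103,-0.336,-0.09],
    [-0.103,-0.336,-0.09],
    [-0.103,-0.336,-0.09],
    [-0.103,-0.336,-0.09],
    [-0.103,-0.336,-0.09],
    [-0.103,-0.336,-0.09],
    [-0.103,-0.336,-0.09],
    [-0.103,-0.336,-0.09]
  ],
  "rot": [
    [0,0,0],
    [0,0,0],
    [0,0,-0.1],
    [0,0,-1.58],
    [0,0,-1.58],
    [0,0,-1.58],
    [0,0,-1.58],
    [0,0,-1.58],
    [0,0,-1.58],
    [0,0,-1.58],
    [0,0,-1.58],
    [0,0,-1.58]
  ],
  "fingers": [-1,-1,-1,-1,-1,-1,-1,-1,-1,-1,-1,-1]
}}

```text
clock: 15.0
ee_pos: [480.3, 334.3, 123.7]
eef_rot: [-2.534, -1.843, -0.009]
contact_force: [-0.3, 1.3, -0.2]
grip_width: 45.3
```

Run:
```python
from h import *
for i in range(4): optics.grab_frame("top")
o,M=tool();print(o["ee_pos"],M.round(3).tolist(),o["contact_force"],o["grip_width"],o["clock"],o["q"].round(2))
t=np.radians(1.4); T=np.c_[[-np.sin(t),np.cos(t),0],[np.cos(t),np.sin(t),0],[0,0,-1]]
print("rot",R.from_matrix(M.T@T).as_rotvec().round(4),"dp",rel(M,o["ee_pos"],[486,324,o["ee_pos"][2]]))
```

```text
[484.85496626 322.75968424 121.57341258] [[0.328, 0.945, 0.0], [0.945, -0.328, -0.002], [-0.002, 0.001, -1.0]] [ 0.29806944 -0.52658212 -2.54522062] 44.82830956965371 15.2 [-0.3   0.89 -0.66  1.79  0.77  0.75 -0.14]
rot [ 0.0006  0.0018 -0.359 ] dp [ 0.0015  0.0007 -0.    ]
```

Call:
{"op": "carry_out", "data": {
  "dp": [
    [0.0015,0.001,0.02],
    [0.0015,0.001,0.04],
    [0.0015,0.001,0.06],
    [0.0015,0.001,0.065],
    [0.0015,0.001,0.065],
    [0.0015,0.001,0.065]
  ],
  "rot": [
    [0,0,-0.12],
    [0,0,-0.24],
    [0,0,-0.359],
    [0,0,-0.359],
    [0,0,-0.359],
    [0,0,-0.359]
  ],
  "fingers": [-1,-1,-1,-1,-1,-1]
}}

```text
clock: 15.7
ee_pos: [486.3, 324.8, 57.1]
eef_rot: [2.194, 2.248, 0.0]
contact_force: [0.5, 0.6, -0.4]
grip_width: 44.8
```

Run:
```python
from h import *
for i in range(2): g=optics.grab_frame("scene")
o,M=tool();print(o["ee_pos"],M.round(3).tolist(),o["contact_force"],o["grip_width"],o["clock"])
cv2.imwrite("pics/p5.png",cv2.resize(g["color"][230:384,270:470],(780,600)))
```

```text
[486.53382817 325.73671974  57.94005823] [[-0.026, 1.0, 0.002], [1.0, 0.026, 0.001], [0.001, 0.002, -1.0]] [-0.79163967 -0.65664924 -1.56213519] 44.955872957736055 15.8
```

View pics/p5.png

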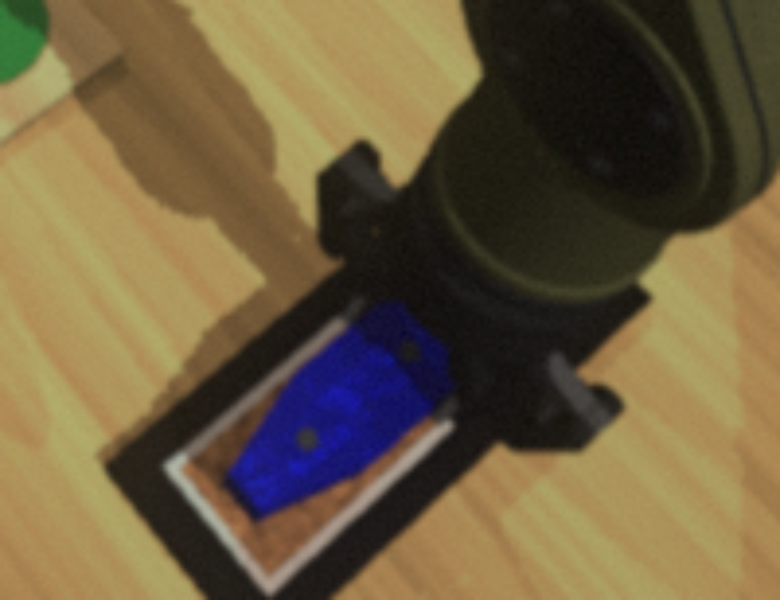

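The fin is held level over the outline, aligned with it. I'll lower and release.

Call:
{"op": "carry_out", "data": {
  "dp": [
    [-0.001,0,0.012],
    [-0.001,0,0.02],
    [-0.001,0,0.024],
    [-0.001,0,0.025],
    [-0.001,0,0.025],
    [-0.001,0,0.025],
    [-0.001,0,0.025],
    [-0.001,0,0.025],
    [-0.001,0,0],
    [-0.001,0,-0.04],
    [-0.001,0,-0.08],
    [-0.001,0,-0.11]
  ],
  "rot": [
    [0,0,0],
    [0,0,0],
    [0,0,0],
    [0,0,0],
    [0,0,0],
    [0,0,0],
    [0,0,0],
    [0,0,0],
    [0,0,0],
    [0,0,0],
    [0,0,0],
    [0,0,0]
  ],
  "fingers": [-1,-1,-1,-1,-1,0.5,0.5,0.5,0.5,0.5,0.5,0.5]
}}

```text
clock: 16.8
ee_pos: [485.7, 325.2, 168.9]
eef_rot: [-2.188, -2.253, -0.002]
contact_force: [0.8, 1.0, 0.3]
grip_width: 64.0
```

Call:
{"op": "carry_out", "data": {
  "dp": [
    [-0.4,0.02,0],
    [-0.4,0.02,0],
    [-0.4,0.02,0],
    [-0.4,0.02,0],
    [-0.4,0.02,0],
    [-0.4,0.02,0],
    [-0.4,0.02,0],
    [-0.4,0.02,0],
    [-0.4,0.02,0],
    [-0.4,0.02,0]
  ],
  "rot": [
    [0,0,1.595],
    [0,0,1.595],
    [0,0,1.595],
    [0,0,1.595],
    [0,0,1.595],
    [0,0,1.595],
    [0,0,1.595],
    [0,0,1.595],
    [0,0,1.595],
    [0,0,1.595]
  ],
  "fingers": [1,1,1,1,1,1,1,1,1,1]
}}

```text
clock: 17.63
ee_pos: [516.8, -80.6, 166.0]
eef_rot: [3.094, 0.528, -0.003]
contact_force: [-0.2, -0.2, -0.2]
grip_width: 85.2
```

```bash
cat > m.py <<'E'
from h import *
f=optics.grab_frame("top"); g=optics.grab_frame("scene")
o,M=tool();print(o["ee_pos"],M.round(3)[:,0],o["clock"])
hsv=cv2.cvtColor(f["color"],cv2.COLOR_BGR2HSV)
def m(lo,hi):
    k=cv2.inRange(hsv,np.array(lo),np.array(hi)); k[:,:60]=0;k[:,140:]=0;k[:120]=0;k[260:]=0; return k
for n,k,z in(("fin",m((108,120,40),(132,255,255)),32),("outline",m((0,0,110),(180,70,255)),10),("pad",m((0,0,0),(180,255,45)),10)):
    for b in blobs(k,300): print(n,rect(f,b,z))
cv2.imwrite("pics/p6.png",cv2.resize(f["color"][120:260,60:250],(800,590)))
E
python3 m.py
```

```text
[516.93450048 -81.7928482  165.80869708] [ 0.944  0.331 -0.003] 17.7333
fin [487.4 320.9 186.   50.    0.8]
pad [486.  323.  242.8  97.9   1.2]
```

View pics/p6.png

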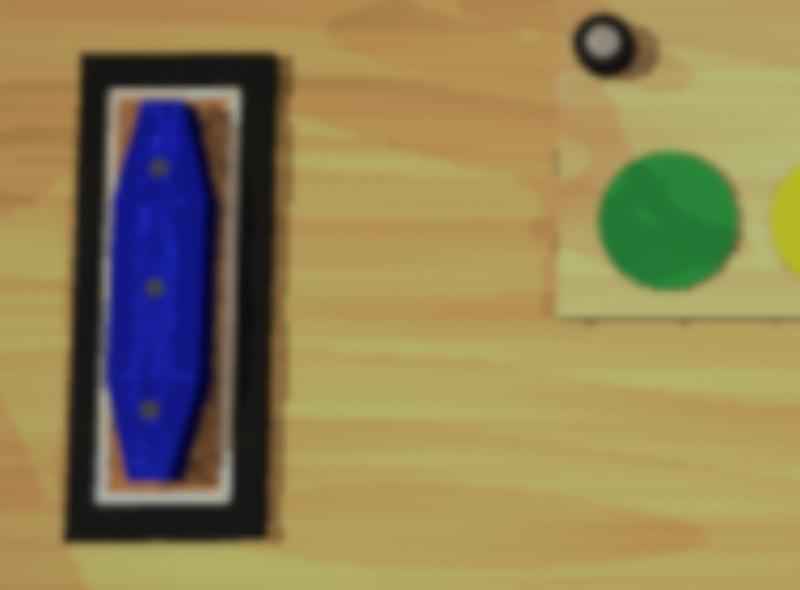

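The fin lies inside the outline. I'll check its centre with the holes, which avoids the side-face bias, before going on.

Run:
```python
from h import *
f=optics.grab_frame("top")
c=f["color"]; gb=c[:,:,0].astype(float)-c[:,:,2]   # blue excess, low on holes
hs=[]
for u,v in((160,168),(155,288),(149,410)):
    x,y=(u+.5)*190/800+59.5,(v+.5)*140/590+119.5; x0,y0=int(x)-3,int(y)-3
    w=gb[y0:y0+8,x0:x0+8]; w=np.clip(np.median(w)-8-w,0,None); yy,xx=np.mgrid[y0:y0+8,x0:x0+8]
    hs.append(((w*xx).sum()/w.sum(),(w*yy).sum()/w.sum()))
p=back(f,hs,32)[:,:2]; print(np.round(hs,1).tolist(),p.round(1).tolist(),np.degrees(np.arctan2(*(p[0]-p[2])[::-1])))
# outline four corners (outer) from crop, px
q=[((u+.5)*190/800+59.5,(v+.5)*140/590+119.5) for u,v in((107,87),(242,87),(232,505),(94,505))]
P=back(f,q,10)[:,:2]; print(P.round(1).tolist(),P.mean(0).round(1)); e=P[0]-P[3]+P[1]-P[2]; print(np.degrees(np.arctan2(e[1],e[0])))
```

```text
[[97.3, 159.4], [96.1, 187.9], [95.1, 216.7]] [[547.5, 325.1], [487.6, 324.2], [427.7, 323.2]] 0.8883584325885552
[[592.7, 362.3], [593.8, 293.4], [381.0, 288.2], [380.2, 356.8]] [486.9 325.2]
1.4362738137964326
```

The fin is at (487.6, 324.2) at 0.9°, against the outline's (486.9, 325.2) at 1.4°. That is centred to about 1 mm, so I'll leave it. Next I'll measure the tins on the cardboard.

```bash
cat > lids.py <<'E'
from h import *
import sys
H=float(sys.argv[1])
for cam in("top","scene"):
    f=optics.grab_frame(cam); hsv=cv2.cvtColor(f["color"],cv2.COLOR_BGR2HSV)
    # lid = ellipse between rim; search by projecting expected rim circle and maximising greyness along it
    for n,x,y in[(a.split(",")[0],*map(float,a.split(",")[1:])) for a in sys.argv[2:]]:
        th=np.linspace(0,2*np.pi,60,endpoint=False); S=hsv[:,:,1].astype(np.float32); best=None
        W=np.linalg.inv(f["T"])
        def cost(d,step=False):
            s=0
            for rad,sg in((26.5,1),(21,-1)):
                P=np.c_[x+d[0]+rad*np.cos(th),y+d[1]+rad*np.sin(th),np.full(60,H)]
                c=P@W[:3,:3].T+W[:3,3]; uv=c@f["K"].T; uv=(uv[:,:2]/uv[:,2:]).astype(np.float32)
                s+=sg*cv2.remap(S,uv[:,:1].copy(),uv[:,1:].copy(),cv2.INTER_LINEAR).mean()
            return s
        G=[(cost((a,b)),a,b) for a in np.arange(-15,15.1,1) for b in np.arange(-15,15.1,1)]
        c,a,b=min(G); G=[(cost((a+i,b+j)),a+i,b+j) for i in np.arange(-1,1.1,.25) for j in np.arange(-1,1.1,.25)]
        c,a,b=min(G); print(cam,n,round(x+a,1),round(y+b,1),round(c,0))
E
python3 lids.py 84 red,565,-305 yellow,473,-303 green,381,-300
```

```text
top red 553.8 -307.0 -1.0
top yellow 457.0 -319.0 -7.0
top green 381.0 -298.8 -88.0
scene red 565.2 -301.5 -114.0
scene yellow 476.8 -301.0 -91.0
scene green 380.0 -307.8 -9.0
```

Call:
{"op": "carry_out", "data": {
  "dp": [
    [-0.2,0.16,0],
    [-0.2,0.16,0],
    [-0.2,0.16,0],
    [-0.2,0.16,0],
    [-0.2,0.16,0],
    [-0.2,0.16,0],
    [-0.2,0.16,0],
    [-0.2,0.16,0.01],
    [-0.2,0.16,0.02],
    [-0.2,0.16,0.03],
    [-0.2,0.16,0.03],
    [-0.2,0.16,0.03]
  ],
  "rot": [
    [0,0,0.337],
    [0,0,0.337],
    [0,0,0.337],
    [0,0,0.337],
    [0,0,0.337],
    [0,0,0.337],
    [0,0,0.337],
    [0,0,0.337],
    [0,0,0.337],
    [0,0,0.337],
    [0,0,0.337],
    [0,0,0.337]
  ],
  "fingers": [0.8,0.8,0.8,0.8,0.8,0.8,0.8,0.8,0.8,0.8,0.8,0.8]
}}

```text
clock: 18.88
ee_pos: [385.3, -292.0, 136.4]
eef_rot: [-3.14, -0.026, 0.0]
contact_force: [0.3, 0.2, 0.2]
grip_width: 77.0
```

```bash
python3 lids.py 84 red,565,-305 yellow,473,-303 green,381,-300
python3 - <<'E'
from h import *
o,M=tool();print(o["ee_pos"],M.round(3)[:,0],o["clock"],o["grip_width"])
E
```

```text
top red 564.8 -303.5 -136.0
top yellow 475.5 -303.2 -120.0
top green 380.0 -298.2 -91.0
scene red 565.2 -301.5 -112.0
scene yellow 476.8 -301.2 -90.0
scene green 382.0 -296.0 -58.0
[ 385.36378258 -292.79661219  137.04123727] [1.    0.015 0.001] 18.9833 76.83328337141131
```

Call:
{"op": "carry_out", "data": {
  "dp": [
    [-0.004,0.0055,0.02],
    [-0.004,0.0055,0.05],
    [-0.004,0.0055,0.075],
    [-0.004,0.0055,0.081],
    [-0.004,0.0055,0.081],
    [-0.004,0.0055,0.081],
    [-0.004,0.0055,0.081],
    [-0.004,0.0055,0.081],
    [-0.004,0.0055,0.081],
    [-0.004,0.0055,0.081]
  ],
  "rot": [
    [0,0,0],
    [0,0,0],
    [0,0,0],
    [0,0,0],
    [0,0,0],
    [0,0,0],
    [0,0,0],
    [0,0,0],
    [0,0,0],
    [0,0,0]
  ],
  "fingers": [0.8,0.8,0.8,0.8,0.8,-1,-1,-1,-1,-1]
}}

```text
clock: 19.82
ee_pos: [381.2, -299.6, 57.1]
eef_rot: [3.14, 0.02, 0.004]
contact_force: [-0.9, 1.8, 8.4]
grip_width: 55.2
```

Call:
{"op": "carry_out", "data": {
  "dp": [
    [0,0,-0.035],
    [0,0,-0.07],
    [0.005,-0.01,-0.1],
    [0.02,-0.04,-0.1],
    [0.04,-0.075,-0.1],
    [0.06,-0.11,-0.1],
    [0.076,-0.147,-0.1],
    [0.09,-0.186,-0.1],
    [0.104,-0.225,-0.1],
    [0.118,-0.264,-0.1],
    [0.132,-0.303,-0.1],
    [0.146,-0.342,-0.1]
  ],
  "rot": [
    [0,0,0],
    [0,0,0],
    [0,0,0],
    [0,0,0],
    [0,0,0],
    [0,0,0],
    [0,0,0],
    [0,0,0],
    [0,0,0],
    [0,0,0],
    [0,0,0],
    [0,0,0]
  ],
  "fingers": [-1,-1,-1,-1,-1,-1,-1,-1,-1,-1,-1,-1]
}}

```text
clock: 20.82
ee_pos: [522.0, 46.3, 156.1]
eef_rot: [3.141, 0.02, -0.0]
contact_force: [1.7, -0.3, -2.8]
grip_width: 55.2
```

Call:
{"op": "carry_out", "data": {
  "dp": [
    [0.007,-0.028,0],
    [0.007,-0.028,0.02],
    [0.007,-0.028,0.045],
    [0.007,-0.028,0.065],
    [0.007,-0.028,0.07],
    [0.007,-0.028,0.07],
    [0.007,-0.028,0.07],
    [0.007,-0.028,0.07]
  ],
  "rot": [
    [0,0,0],
    [0,0,0],
    [0,0,0],
    [0,0,0],
    [0,0,0],
    [0,0,0],
    [0,0,0],
    [0,0,0]
  ],
  "fingers": [-1,-1,-1,-1,-1,-1,-1,-1]
}}

```text
clock: 21.48
ee_pos: [529.6, 72.7, 86.9]
eef_rot: [-3.141, -0.02, -0.004]
contact_force: [-0.4, 0.2, -2.7]
grip_width: 54.9
```

```bash
python3 - <<'E'
from h import *
g=optics.grab_frame("scene");g=optics.grab_frame("scene")
o,M=tool();print(o["ee_pos"],M.round(3)[:,0],o["clock"],o["contact_force"])
cv2.imwrite("pics/p7.png",cv2.resize(g["color"][130:290,140:350],(600,457)))
E
python3 lids.py 102 green,528,72
```

```text
[529.53873163  72.6481114   86.872537  ] [1.    0.012 0.002] 21.5833 [-0.59991905  1.14769116 -2.22954076]
top green 527.5 85.8 -1.0
scene green 526.8 68.5 -57.0
```

View pics/p7.png

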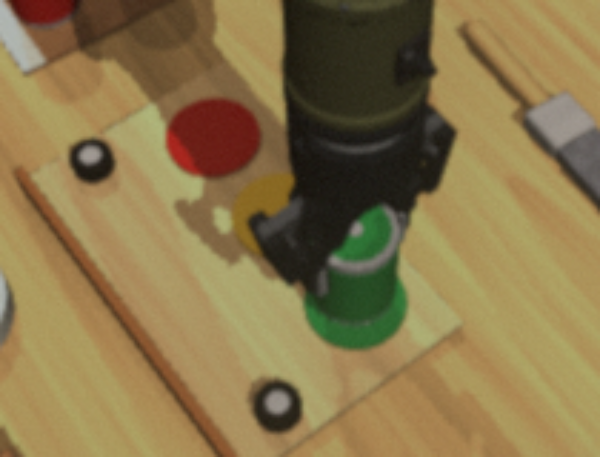

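The green tin is upright over its disc. Lowering and releasing.

Call:
{"op": "carry_out", "data": {
  "dp": [
    [-0.001,0.0005,0.01],
    [-0.001,0.0005,0.017],
    [-0.001,0.0005,0.02],
    [-0.001,0.0005,0.021],
    [-0.001,0.0005,0.022],
    [-0.001,0.0005,0.022],
    [-0.001,0.0005,0.022],
    [-0.001,0.0005,0.022],
    [-0.001,0.0005,0],
    [-0.001,0.0005,-0.035],
    [-0.001,0.0005,-0.07],
    [0,0.03,-0.07]
  ],
  "rot": [
    [0,0,0],
    [0,0,0],
    [0,0,0],
    [0,0,0],
    [0,0,0],
    [0,0,0],
    [0,0,0],
    [0,0,0],
    [0,0,0],
    [0,0,0],
    [0,0,0],
    [0,0,0]
  ],
  "fingers": [-1,-1,-1,-1,-1,0.6,0.6,0.6,0.6,0.6,0.8,0.8]
}}

```text
clock: 22.68
ee_pos: [533.0, 51.1, 161.5]
eef_rot: [-3.132, -0.035, -0.019]
contact_force: [1.4, 1.6, 0.3]
grip_width: 76.8
```

Call:
{"op": "carry_out", "data": {
  "dp": [
    [-0.058,0.345,0],
    [-0.058,0.345,0],
    [-0.058,0.345,0],
    [-0.058,0.345,0],
    [-0.058,0.345,0],
    [-0.058,0.345,0],
    [-0.058,0.345,0],
    [-0.058,0.345,0],
    [-0.058,0.345,0],
    [-0.058,0.345,0.02],
    [-0.058,0.345,0.02],
    [-0.058,0.345,0.02]
  ],
  "rot": [
    [0,0,0],
    [0,0,0],
    [0,0,0],
    [0,0,0],
    [0,0,0],
    [0,0,0],
    [0,0,0],
    [0,0,0],
    [0,0,0],
    [0,0,0],
    [0,0,0],
    [0,0,0]
  ],
  "fingers": [0.8,0.8,0.8,0.8,0.8,0.8,0.8,0.8,0.8,0.8,0.8,0.8]
}}

```text
clock: 23.68
ee_pos: [474.9, -302.3, 134.9]
eef_rot: [-3.14, -0.021, 0.003]
contact_force: [0.7, 0.4, -0.4]
grip_width: 76.9
```

```bash
python3 lids.py 93 green,528,72
python3 - <<'E'
from h import *
f=optics.grab_frame("top"); g=optics.grab_frame("scene")
o,M=tool();print(o["ee_pos"],M.round(3)[:,0],o["clock"])
a=cv2.resize(f["color"][140:200,195:255],(400,400),interpolation=cv2.INTER_CUBIC);b=cv2.resize(g["color"][190:260,230:300],(400,400),interpolation=cv2.INTER_CUBIC)
cv2.imwrite("pics/p8.png",np.hstack([a,b]))
hsv=cv2.cvtColor(f["color"],cv2.COLOR_BGR2HSV)
E
```

```text
top green 526.8 72.5 -83.0
scene green 528.8 75.0 -71.0
[ 476.46702807 -301.97736137  136.37217137] [1.    0.015 0.001] 23.8833
```

View pics/p8.png

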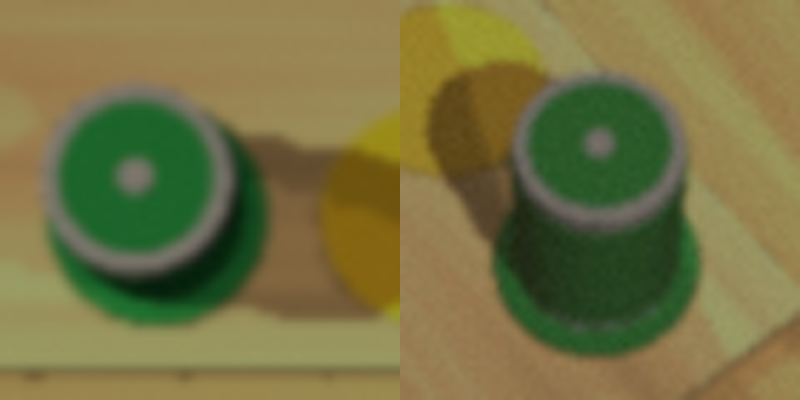

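The green tin is upright and centred on its disc in both views (top lid at 526.8, 72.5 against the mark at 528.3, 72.7). Yellow is next.

Call:
{"op": "carry_out", "data": {
  "dp": [
    [0,0.0005,0.02],
    [0,0.0005,0.05],
    [0,0.0005,0.075],
    [0,0.0005,0.081],
    [0,0.0005,0.081],
    [0,0.0005,0.081],
    [0,0.0005,0.081],
    [0,0.0005,0.081],
    [0,0.0005,0.081],
    [0,0.0005,0.081]
  ],
  "rot": [
    [0,0,0],
    [0,0,0],
    [0,0,0],
    [0,0,0],
    [0,0,0],
    [0,0,0],
    [0,0,0],
    [0,0,0],
    [0,0,0],
    [0,0,0]
  ],
  "fingers": [0.8,0.8,0.8,0.8,0.8,-1,-1,-1,-1,-1]
}}

```text
clock: 24.72
ee_pos: [476.7, -303.9, 56.3]
eef_rot: [3.14, 0.02, 0.004]
contact_force: [0.3, 1.2, 7.9]
grip_width: 54.7
```

Call:
{"op": "carry_out", "data": {
  "dp": [
    [0,0,-0.035],
    [0,0,-0.06],
    [0.008,-0.04,-0.06],
    [0.016,-0.08,-0.06],
    [0.024,-0.12,-0.06],
    [0.032,-0.16,-0.06],
    [0.04,-0.2,-0.06],
    [0.048,-0.24,-0.06],
    [0.054,-0.275,-0.06],
    [0.056,-0.287,-0.05],
    [0.056,-0.287,-0.035],
    [0.056,-0.287,-0.03]
  ],
  "rot": [
    [0,0,0],
    [0,0,0],
    [0,0,0],
    [0,0,0],
    [0,0,0],
    [0,0,0],
    [0,0,0],
    [0,0,0],
    [0,0,0],
    [0,0,0],
    [0,0,0],
    [0,0,0]
  ],
  "fingers": [-1,-1,-1,-1,-1,-1,-1,-1,-1,-1,-1,-1]
}}

```text
clock: 25.72
ee_pos: [527.5, -14.2, 83.9]
eef_rot: [-3.141, -0.025, 0.001]
contact_force: [-1.2, -0.9, -1.9]
grip_width: 55.1
```

Run:
```python
from h import *
for i in range(3):g=optics.grab_frame("scene")
o,M=tool();print(o["ee_pos"],M.round(3)[:,0],o["clock"],o["contact_force"])
```

```text
[527.46136539 -17.03667075  84.6359308 ] [ 1.     0.012 -0.001] 25.8667 [-1.32553895 -0.53038009 -1.87612722]
```

Call:
{"op": "carry_out", "data": {
  "dp": [
    [0.001,-0.0015,0.01],
    [0.001,-0.0015,0.016],
    [0.001,-0.0015,0.019],
    [0.001,-0.0015,0.02],
    [0.001,-0.0015,0.021],
    [0.001,-0.0015,0.021],
    [0.001,-0.0015,0.021],
    [0.001,-0.0015,0.021],
    [0.001,-0.0015,0],
    [0.001,-0.0015,-0.035],
    [0.001,-0.0015,-0.07],
    [0,0.03,-0.07]
  ],
  "rot": [
    [0,0,0],
    [0,0,0],
    [0,0,0],
    [0,0,0],
    [0,0,0],
    [0,0,0],
    [0,0,0],
    [0,0,0],
    [0,0,0],
    [0,0,0],
    [0,0,0],
    [0,0,0]
  ],
  "fingers": [-1,-1,-1,-1,-1,0.6,0.6,0.6,0.6,0.6,0.8,0.8]
}}

```text
clock: 26.87
ee_pos: [533.0, -37.8, 160.5]
eef_rot: [-3.134, -0.036, -0.02]
contact_force: [2.2, 1.2, -0.3]
grip_width: 77.0
```

Call:
{"op": "carry_out", "data": {
  "dp": [
    [0.034,0.257,0],
    [0.034,0.257,0],
    [0.034,0.257,0],
    [0.034,0.257,0],
    [0.034,0.257,0],
    [0.034,0.257,0],
    [0.034,0.257,0],
    [0.034,0.257,0.02],
    [0.034,0.257,0.02],
    [0.034,0.257,0.02],
    [0.034,0.257,0.02]
  ],
  "rot": [
    [0,0,0],
    [0,0,0],
    [0,0,0],
    [0,0,0],
    [0,0,0],
    [0,0,0],
    [0,0,0],
    [0,0,0],
    [0,0,0],
    [0,0,0],
    [0,0,0]
  ],
  "fingers": [0.8,0.8,0.8,0.8,0.8,0.8,0.8,0.8,0.8,0.8,0.8]
}}

```text
clock: 27.78
ee_pos: [565.8, -301.1, 134.9]
eef_rot: [-3.141, -0.023, 0.0]
contact_force: [1.0, -0.1, 0.8]
grip_width: 76.9
```

```bash
python3 lids.py 93 green,528,72 yellow,528,-15
python3 - <<'E'
from h import *
o,M=tool();print(o["ee_pos"],M.round(3)[:,0],o["clock"])
E
```

```text
top green 526.8 72.5 -84.0
top yellow 529.0 -14.2 -114.0
scene green 529.0 75.2 -77.0
scene yellow 529.8 -12.5 -107.0
[ 566.24395876 -301.39155479  135.50942175] [1.    0.015 0.001] 27.8833
```

Call:
{"op": "carry_out", "data": {
  "dp": [
    [-0.001,0.0015,0.02],
    [-0.001,0.0015,0.05],
    [-0.001,0.0015,0.075],
    [-0.001,0.0015,0.08],
    [-0.001,0.0015,0.08],
    [-0.001,0.0015,0.08],
    [-0.001,0.0015,0.08],
    [-0.001,0.0015,0.08],
    [-0.001,0.0015,0.08],
    [-0.001,0.0015,0.08]
  ],
  "rot": [
    [0,0,0],
    [0,0,0],
    [0,0,0],
    [0,0,0],
    [0,0,0],
    [0,0,0],
    [0,0,0],
    [0,0,0],
    [0,0,0],
    [0,0,0]
  ],
  "fingers": [0.8,0.8,0.8,0.8,0.8,-1,-1,-1,-1,-1]
}}

```text
clock: 28.72
ee_pos: [565.9, -304.2, 56.8]
eef_rot: [3.14, 0.02, 0.005]
contact_force: [-0.6, 0.4, 6.4]
grip_width: 55.3
```

Call:
{"op": "carry_out", "data": {
  "dp": [
    [0,0,-0.035],
    [0,0,-0.06],
    [-0.006,-0.04,-0.06],
    [-0.013,-0.08,-0.06],
    [-0.02,-0.12,-0.06],
    [-0.027,-0.16,-0.06],
    [-0.032,-0.19,-0.06],
    [-0.033,-0.201,-0.05],
    [-0.033,-0.201,-0.035],
    [-0.033,-0.201,-0.03],
    [-0.033,-0.201,-0.03]
  ],
  "rot": [
    [0,0,0],
    [0,0,0],
    [0,0,0],
    [0,0,0],
    [0,0,0],
    [0,0,0],
    [0,0,0],
    [0,0,0],
    [0,0,0],
    [0,0,0],
    [0,0,0]
  ],
  "fingers": [-1,-1,-1,-1,-1,-1,-1,-1,-1,-1,-1]
}}

```text
clock: 29.63
ee_pos: [528.3, -103.8, 83.9]
eef_rot: [3.141, 0.02, -0.003]
contact_force: [-0.8, -0.5, -2.6]
grip_width: 54.8
```

Run:
```python
from h import *
for i in range(3):g=optics.grab_frame("scene")
o,M=tool();print(o["ee_pos"],M.round(3)[:,0],o["clock"],o["contact_force"])
```

```text
[ 529.39386833 -104.38888844   85.11041402] [1.    0.011 0.001] 29.7833 [ 0.54828616 -0.02250539 -2.21875874]
```

Call:
{"op": "carry_out", "data": {
  "dp": [
    [0,-0.0007,0.01],
    [0,-0.0007,0.016],
    [0,-0.0007,0.019],
    [0,-0.0007,0.02],
    [0,-0.0007,0.021],
    [0,-0.0007,0.021],
    [0,-0.0007,0.021],
    [0,-0.0007,0.021],
    [0,-0.0007,0],
    [0,-0.0007,-0.035],
    [0,-0.0007,-0.07],
    [0,0.03,-0.08]
  ],
  "rot": [
    [0,0,0],
    [0,0,0],
    [0,0,0],
    [0,0,0],
    [0,0,0],
    [0,0,0],
    [0,0,0],
    [0,0,0],
    [0,0,0],
    [0,0,0],
    [0,0,0],
    [0,0,0]
  ],
  "fingers": [-1,-1,-1,-1,-1,0.6,0.6,0.6,0.6,0.6,0.8,0.8]
}}

```text
clock: 30.78
ee_pos: [533.0, -125.8, 169.3]
eef_rot: [-3.136, -0.037, -0.013]
contact_force: [0.5, 1.1, -0.6]
grip_width: 77.2
```

Call:
{"op": "carry_out", "data": {
  "dp": [
    [-0.06,0.3,-0.05],
    [-0.06,0.3,-0.05],
    [-0.06,0.3,-0.05],
    [-0.06,0.3,-0.05],
    [-0.06,0.3,-0.05],
    [-0.06,0.3,-0.05],
    [-0.06,0.3,-0.05],
    [-0.06,0.3,-0.05],
    [-0.06,0.3,-0.05],
    [-0.06,0.3,-0.05]
  ],
  "rot": [
    [0,0,0],
    [0,0,0],
    [0,0,0],
    [0,0,0],
    [0,0,0],
    [0,0,0],
    [0,0,0],
    [0,0,0],
    [0,0,0],
    [0,0,0]
  ],
  "fingers": [0.8,0.8,0.8,0.8,0.8,0.8,0.8,0.8,0.8,0.8]
}}

```text
clock: 31.62
ee_pos: [472.3, -435.4, 214.0]
eef_rot: [-3.141, -0.015, 0.001]
contact_force: [-0.0, 0.8, 0.4]
grip_width: 76.5
```

```bash
python3 lids.py 93 green,528,72 yellow,528,-15 red,529,-103; python3 m.py
python3 - <<'E'
from h import *
f=optics.grab_frame("top"); g=optics.grab_frame("scene")
cv2.imwrite("pics/p9.png",np.hstack([cv2.resize(f["color"][100:270,60:350],(450,264)),cv2.resize(g["color"][120:384,130:450],(320,264))]).repeat(1,0))
E
```

```text
top green 526.8 72.5 -84.0
top yellow 528.8 -14.2 -117.0
top red 528.5 -102.2 -123.0
scene green 529.0 75.0 -73.0
scene yellow 530.0 -12.8 -118.0
scene red 529.8 -100.5 -124.0
[ 474.08713132 -431.9835187   214.42206716] [ 1.     0.016 -0.   ] 31.8167
fin [487.4 321.9 186.   48.1   0.8]
pad [486.9 322.5 244.9  98.6   1.4]
```

View pics/p9.png

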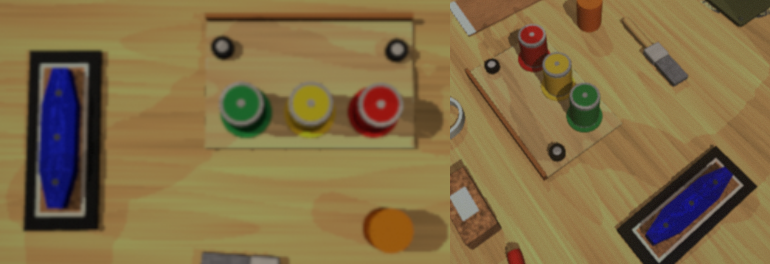

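In the final picture all three tins stand upright on their own discs, and the fin lies flat inside the outline. The lids measure within about 1.5 mm of the mark centres, so I'm handing in.

```bash
python3 -c "
from bench import hand_in; print(hand_in())"
```

```text
the job is handed in; nothing more can be done
None
```

The job is done and handed in at about 32 s of robot time. I moved the three tins upright onto the cardboard, laid the fin on the pad, then put each tin back on the disc of its own colour. I left the orange look-alike alone, and no tin fell over.

My last checks, all from the camera images:

| Item | Measured in top view (mm) | Target (mm) |
|---|---|---|
| Green tin lid | (526.8, 72.5) | (528.3, 72.7) |
| Yellow tin lid | (528.8, −14.2) | (528.5, −15.2) |
| Red tin lid | (528.5, −102.2) | (529.5, −103.1) |
| Fin | (487.6, 324.2), at 0.9° | (486.9, 325.2), at 1.4° |

- **Tins:** each stands about 1 to 1.5 mm from the centre of its disc.
- **Fin:** it lies about 1.2 mm and 0.5° off the outline. I measured it before the tins went back; a coarser look at the end showed no clear shift.
- **Disagreement:** the scene camera puts all three lids 1.2 to 2.5 mm further in +y than the top camera. That is about the calibration tolerance, so I relied on the top view.

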